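# Move a wet painted cover plate with a flat lifter

### The job

The round blue cover plate on the low drying rack is freshly painted, so nothing of the robot may touch it: take the flat lifter by its orange handle, slide its blade under the plate between the rails, and lift the plate off level. Set the plate down gently in the middle of the green curing stand, draw the lifter out from under it, and lay the lifter back flat on its black mat the way it lay before. Leave the three distributor caps where they are.

Things in the scene. Friction and masses are not known exactly. Their poses are not given: they have to be found in the camera images.
- plate_center (a point): The blue round cover plate: a disc 110 mm across and 6 mm thick with a central boss 36 mm across that rises 7 mm above it; about 130 g, loose. The point is the centre of the disc, half-way up its 6 mm; z is the upward normal. It starts roughly centred on the rack, turned by any angle.
- lifter_grip (a point): Middle of the lifter's orange handle, a level bar 75 mm long (x), 22 mm wide (y: grip across it), 30 mm high, 47 mm above the lifter's underside. x points to the blade's tip, z up. Below it runs a flat heel 40 mm wide, 3 mm thick, leaving 29 mm free under the bar; a post joins them 30 mm ahead of the point. Lifter about 180 g, loose; a firm grip (about 80 N) keeps it from drooping.
- lifter_blade (a point): The lifter's flat steel blade: 110 mm long, 52 mm wide, 3 mm thick. The point is the middle of its upper face, 100 mm ahead of and 44 mm below lifter_grip; x points to the tip, 55 mm ahead, z up. The plate should lie centred over this point when carried.
- rack_top (a point): Low dark steel drying rack, fixed: two parallel rails 110 mm long (x), 16 mm wide, 76 mm apart inside, tops 18 mm above the bench, on a 4 mm base plate 115 mm long: 14 mm of height is free under the plate between them. Open at both ends. Point: centre between the rails, level with their tops; x runs along the rails away from the robot (within 0.3 rad of straight ahead), z up.
- stand_top (a point): Green curing stand with cork-topped rails, fixed: two parallel rails 110 mm long (x), 16 mm wide, 76 mm apart inside, tops 60 mm above the bench, on a 4 mm base plate: 56 mm free height between them. Open at both ends. Point: centre between the rails, level with their tops; x runs along the rails away from the robot (within 0.3 rad of straight ahead), z up.
- mat_top (a point): The black rubber mat for the lifter, 260 mm by 110 mm (x, y) and 3 mm thick, fixed to the bench; the point is the centre of its upper face. The lifter starts flat on it, pointing along the mat's x, with lifter_blade about 40 mm ahead of the mat's centre.
- cap_red_center (a point): Bystander: red distributor cap, 76 mm across, 64 mm high, loose; the point is half-way up.
- cap_black_center (a point): Bystander: black distributor cap, same size; the point is half-way up.
- cap_yellow_center (a point): Bystander: yellow distributor cap, same size; the point is half-way up.
There are look-alikes about, which are no part of the job. Of the things that look like the part that bears rack_top, the middle-sized one is meant. Of the things that look like the part that bears lifter_grip, take the one that is farthest from the robot's base at the start.

How it is judged:
On the way, in this order (a step that is already met when the one before it is completed fails the run):
1. the plate is carried on the lifter's blade, at least 20 mm above its place on the rack (z of plate_center in the frame of rack_top above 0.023 m and contact force between plate and lifter above 0.3 N and horizontal distance between plate_center and lifter_blade below 0.04 m), for 0.2 s.
2. the plate lies level in the middle of the stand (within 15 mm) with the lifter off it (horizontal distance between plate_center and stand_top below 0.015 m and z of plate_center in the frame of stand_top between -0.001 and 0.007 m and angle between plate_center's own z axis and vertical below 0.06 rad and contact force between plate and lifter below 0.05 N and contact force between plate and stand above 0.3 N), for 0.2 s.
At the end, for the whole second after the job is handed in: Plate level on the stand's rails, within 15 mm of its centre, lifter off it; lifter still and flat on its mat, blade point 0 to 90 mm from the mat's centre towards its far end, handle behind the centre, both within 40 mm of the mat's long centre line (horizontal distance between plate_center and stand_top below 0.015 m and z of plate_center in the frame of stand_top between -0.001 and 0.007 m and angle between each of plate_center, lifter_grip's own z axis and vertical below 0.06 rad and contact force between plate and lifter below 0.05 N and linear speed of each of plate, lifter below 0.02 m/s and horizontal distance between lifter_blade and mat_top below 0.09 m and y of lifter_grip in the frame of mat_top between -0.04 and 0.04 m and y of lifter_blade in the frame of mat_top between -0.04 and 0.04 m and x of lifter_blade in the frame of mat_top above 0 m and x of lifter_grip in the frame of mat_top below 0 m and z of lifter_blade in the frame of mat_top between -0.001 and 0.008 m); the robot touches nothing.
It fails at once if the gripper or arm touches the wet plate (contact force between plate and the fingers above 0.3 N or contact force between plate and the arm above 0.3 N).
It fails at once if the plate is set down hard on the stand (over 8 N) (contact force between plate and stand above 8 N).
It fails at once if the plate is tipped more than 0.3 rad (angle between plate_center's own z axis and vertical above 0.3 rad).
It fails at once if a distributor cap is displaced by more than 25 mm (distance of any of cap_red_center, cap_black_center, cap_yellow_center from where it was at the start of the episode above 0.025 m).
It also fails if it takes over 61 s, if anything falls off the work surface, if the arm or the gripper's body presses on something with over 40 N, if the wrist force passes 120 N, or if a joint passes its speed limit or range.

### The arm

A 6-joint arm with a two-finger parallel gripper is mounted at the origin on the work surface. World frame = base frame: x ahead of the robot, y to its left, z up, the work surface at z = 0. Lengths are in m, angles in rad, forces in N, time in s.
With the tool pointing down it reaches from about 0.35 to 0.775 m from the base axis. Payload 5.5 kg.
Tool frame: the origin (TCP) lies at the very end of the fingers, on their centre line; the grasp point (between the pads) lies 19 mm behind it (r.grip_point_offset is the distance from the TCP to the grasp point, in m); z points along the fingers, y is the direction in which the jaws open and shut (so a half turn about z gives the same grasp; the last joint's range is limited). The gripper opens to 85 mm and grips with 20 to 120 N. Pads are 22 mm wide; open, the fingers measure 114 mm over their backs; the gripper's body (76 mm by 85 mm) begins 54 mm behind the grasp point. The pads swing forward as they close: fully open they stand 13 mm farther back than shut.
Start: joints at [1.002, 0.313, 0.046, 1.304, 0, 1.431], TCP at [0.239, 0.523, 0.231] pointing down, gripper open.
Joint ranges: [-2.76, 2.76], [-0.86, 1.69], [-1.03, 1.26], [-2.2, 2.34], [-1.47, 1.5], [-3.14, 3.14]. Speed limits (rad/s): [2.57, 2.57, 3.14, 3.14, 3.14, 3.14].

### API

Orientations are given as a unit quaternion [x, y, z, w].
In Python, from station import r, hand, telemetry, optics, ticket gives the robot as it stands. Calls block until the motion is done:
- r.goto(position, orientation): joint-space move of the TCP to a pose.
- r.line_to(position, rate=0.15, ori=None): straight line of the TCP; ori=None keeps the orientation; rate is the mean speed in m/s.
- r.set_joints(angles): joint-space move.
- hand.open_jaws() and hand.clamp(squeeze=None): open the fingers fully, or close them until they stop; squeeze is the grip in N (None keeps the last).
- r.dwell(seconds).
- r.inverse_kinematics(position, orientation): joint angles nearest the present ones, or None.
- telemetry.get_state(): the state.
- optics.camera(name): name is "side" or "top"; returns (picture, depth): 400x640x3 uint8, red, green, blue; 400x640 float32, m along the optical axis (not along the pixel's ray), 0 where there is no reading.
- optics.camera_info(name): a dict with "fx", "fy", "cx", "cy" (pixels), "k1" (the pictures are not rectified: a ray, as slopes to the right and down, at radius r is drawn at 1 + k1 r^2 times it, then the intrinsics apply), "T" (4x4, takes a point from camera to world coordinates). Camera axes: x right, y up, looking along -z (the intrinsics and any distortion apply to the point x, -y, -z); pixel columns grow to the right and rows downward; lengths in m; the calibration is good to about 2 mm. A picture is of the moment at which its call begins. camera_info takes no time and is no camera call.
A pose or a line that the arm cannot do raises r.MotionError and nothing moves.
- ticket.job_done(): hands the job in, once; it reports no verdict.
The state is a dict: "t": time; "q": joint angles; "qvel": joint speeds; "joint_torque": joint torques, N m; "tcp_pos": TCP position; "tool_rot": TCP orientation; "ft_force": force on the tool from outside, world axes, zero at the start; "moment": the same for the moment, N m; "finger_gap": finger opening in m.
Only numpy, scipy, OpenCV 4.12 (cv2) and the standard library are available. Lean on these libraries where they do the work, as an engineer would, in place of code of your own. Each camera call takes 0.05 s, during which the arm holds its last target. There are 200 camera calls.

## Working session

There is one attempt and no reset: what is moved stays moved. The work goes in short steps, each a Python script; the robot and the scene stay as the last script left them, time stands still between calls to the robot, and variables do not carry over. Pictures are saved under pics/ and viewed, about 8 in all and at most 12, crops included, and the job is handed in when it is done.

```bash
ls; mkdir -p pics; cat > h.py <<'E'
import numpy as np, cv2
from station import r, hand, telemetry, optics, ticket
def shot(n):
    im,d=optics.camera(n); np.savez(f'{n}.npz',im=im,d=d); return im,d
def load(n):
    z=np.load(f'{n}.npz'); return z['im'],z['d']
def cloud(n,d):
    c=optics.camera_info(n); v,u=np.indices(d.shape)
    K=np.array([[c['fx'],0,c['cx']],[0,c['fy'],c['cy']],[0,0,1]],float)
    p=cv2.undistortPoints(np.stack([u,v],-1).reshape(-1,1,2).astype(float),K,np.array([c['k1'],0,0,0.])).reshape(d.shape+(2,))
    P=np.stack([p[...,0]*d,-p[...,1]*d,-d],-1); T=np.array(c['T'])
    return P@T[:3,:3].T+T[:3,3]
E
python3 - <<'E'
from h import *
for n in('top','side'):
    im,d=shot(n); cv2.imwrite(f'pics/{n}0.png',im[...,::-1]); c=optics.camera_info(n); print(n,c,(d==0).mean())
print(telemetry.get_state())
E
```

```text
pics
top {'fx': 461.15953987388855, 'fy': 461.15953987388855, 'cx': 324.5571247262038, 'cy': 196.59487364025352, 'k1': 0.04151059459250959, 'T': array([[ 0.07253028,  0.97733271, -0.19889731,  0.28339697],
       [-0.99736197,  0.07165494, -0.0116051 , -0.01294475],
       [ 0.00290994,  0.19921433,  0.97995162,  1.38072843],
       [ 0.        ,  0.        ,  0.        ,  1.        ]])} 0.0038984375
side {'fx': 416.6868775066581, 'fy': 416.6868775066581, 'cx': 318.2929617087143, 'cy': 196.00255248358894, 'k1': -0.018574002800707468, 'T': array([[ 0.83617187,  0.37538798, -0.39987556,  0.04067066],
       [-0.54834209,  0.58776144, -0.59485918, -0.73807494],
       [ 0.01172845,  0.71667312,  0.69731061,  0.95846902],
       [ 0.        ,  0.        ,  0.        ,  1.        ]])} 0.00408203125
{'t': 0.1, 'q': array([ 1.00240220e+00,  3.13952348e-01,  4.50808787e-02,  1.30359735e+00,
       -2.52272806e-05,  1.43119253e+00]), 'qvel': array([ 0.00162402, -0.00178644,  0.00179463, -0.0010668 ,  0.00123836,
        0.00315574]), 'joint_torque': array([ 4.09419998e-03, -4.81725419e+01,  2.99242991e+01,  1.26961918e-02,
       -2.07224394e-05, -5.93611091e-06]), 'tcp_pos': array([0.23883553, 0.52254466, 0.23047786]), 'tool_rot': array([ 2.12756392e-01,  9.77104917e-01, -7.88765082e-04, -2.78054046e-04]), 'ft_force': array([ 0.73325549, -0.30824291,  0.15296524]), 'moment': array([ 0.00060596, -0.01285252, -0.01686564]), 'finger_gap': 0.08563651301715922}
```

View pics/top0.png

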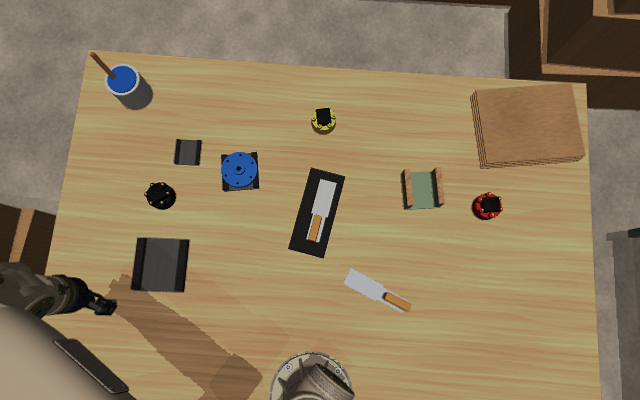

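View pics/side0.png

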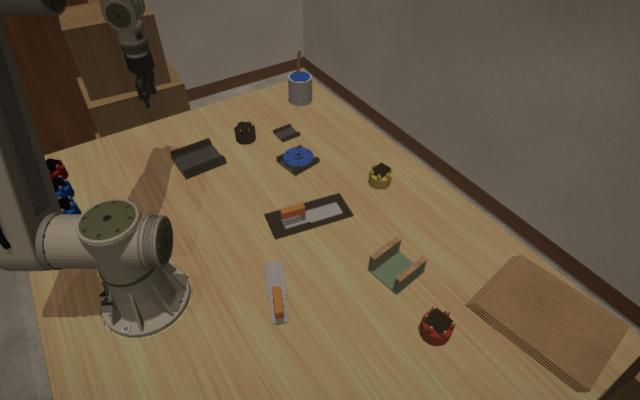

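The top view shows three dark racks: (188,152) small, (240,171) middle-sized with the plate, and (161,265) large. The one meant is (240,171). It also shows two lifters: (316,212) on the mat and (378,290). The base is at about (312,385), so the mat one is farther away. The green stand is at (423,190), and the caps are at (160,195), (323,121) and (487,206). Next I'll confirm these in an enlarged crop and measure.

```bash
cat > m.py <<'E'
from h import *
def masks(n,im,P):
    hsv=cv2.cvtColor(im,cv2.COLOR_RGB2HSV).astype(int); h,s,v=hsv[...,0],hsv[...,1],hsv[...,2]
    return h,s,v,P[...,0],P[...,1],P[...,2]
def rect(Q):
    (c,sz,a)=cv2.minAreaRect((Q[:,:2]*1000).astype(np.float32)); 
    return np.round(c,1),np.round(sz,1),round(a,1)
E
python3 - <<'E'
from m import *
tiles=[]
for n in('top','side'):
    im,d=load(n); P=cloud(n,d); h,s,v,X,Y,Z=masks(n,im,P)
    tab=(s>60)&(abs(Z)<.02)&(h>8)&(h<25)&(v>120)&(X>.1)&(X<.8)&(abs(Y)<.5)
    A=np.c_[P[tab][:,:2],np.ones(tab.sum())]; co,*_=np.linalg.lstsq(A,P[tab][:,2],rcond=None); print(n,'table',co,np.std(P[tab][:,2]-A@co))
    ctr={'top':{'plate':(240,171),'lift':(316,207),'stand':(423,190),'small':(188,152),'large':(161,265),'decoy':(378,290),'red':(487,206),'blk':(160,195),'yel':(323,121)},
     'side':{'plate':(298,158),'lift':(308,215),'stand':(398,266),'small':(287,132),'large':(198,158),'decoy':(276,292),'red':(437,326),'blk':(245,132),'yel':(380,176)}}[n]
    for k,(u,w) in ctr.items(): print(k,P[w,u].round(4))
    blue=(h>100)&(h<125)&(s>120)&(X<.75)&(X>.2)&(Y>0)&(Y<.35)&(Z<.1)
    Q=P[blue]; print('blue',len(Q),rect(Q),np.percentile(Q[:,2],[5,25,50,75,95]).round(4))
    o=(h>8)&(h<20)&(s>150)&(Z>.03)&(Z<.08)&(abs(X-.45)<.2)&(abs(Y)<.15)
    Q=P[o]; print('orange',len(Q),rect(Q) if len(Q) else 0,np.median(Q,0))
    for k,(u,w) in list(ctr.items())[:3]:
        c=cv2.resize(im[w-40:w+40,u-50:u+50],(400,320),interpolation=cv2.INTER_CUBIC); tiles.append(c)
    # black mat
cv2.imwrite('pics/crop.png',cv2.resize(np.vstack([np.hstack(tiles[:3]),np.hstack(tiles[3:])]),(800,427))[...,::-1])
E
```

```text
top table [-8.93585670e-04  2.82614004e-05  1.07711969e-04] 0.003076095407656484
plate [0.6172 0.2629 0.0312]
lift [0.5285 0.0269 0.0057]
stand [ 0.6054 -0.2949  0.0033]
small [0.6725 0.4349 0.0034]
large [0.3232 0.4671 0.0054]
decoy [ 0.2966 -0.1723  0.0055]
red [ 0.558  -0.4688  0.0605]
blk [0.5202 0.478  0.0655]
yel [0.7822 0.0242 0.0634]
blue 988 (array([625.6, 268.7]), array([107.7, 108.6]), 2.8) [0.018  0.0214 0.0235 0.0259 0.0304]
orange 193 (array([457.7,  24.6]), array([21.4, 73.1]), 79.4) [0.45697679 0.02440943 0.06384097]
side table [ 0.00036946 -0.00045008  0.00132512] 0.002136004986810575
plate [0.6198 0.2559 0.0273]
lift [0.5124 0.0196 0.0072]
stand [ 0.6207 -0.2817  0.0065]
small [6.839e-01 4.457e-01 2.000e-04]
large [0.3292 0.4727 0.0055]
decoy [ 0.2769 -0.2051  0.0646]
red [ 0.5488 -0.4904  0.0635]
blk [0.5214 0.4729 0.0458]
yel [ 7.786e-01 -1.000e-04  5.800e-02]
blue 419 (array([626. , 268.1]), array([103.3, 103.7]), 69.7) [0.0213 0.0234 0.0247 0.0264 0.0308]
orange 248 (array([460.3,  21.9]), array([26.7, 76.1]), 79.9) [0.45615758 0.01721464 0.06259677]
```

View pics/crop.png

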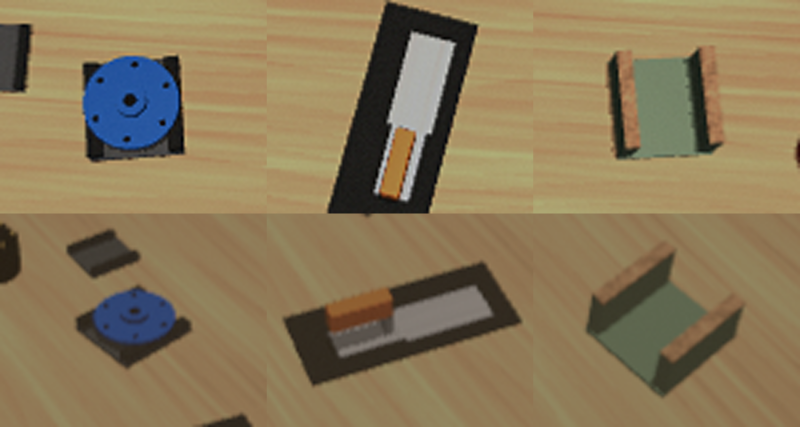

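The crop confirms it: the plate is on the middle rack, the lifter is on the mat with its handle towards the robot, and the stand has two cork rails. Next I'll get fine poses from both clouds.

```bash
python3 - <<'E'
from m import *
for n in('top','side'):
    im,d=load(n); P=cloud(n,d); h,s,v,X,Y,Z=masks(n,im,P); print(n)
    def near(x,y,R): return np.hypot(X-x,Y-y)<R
    def rep(name,m,split=False):
        m=cv2.morphologyEx(m.astype(np.uint8),cv2.MORPH_OPEN,np.ones((2,2))); k,L,st,_=cv2.connectedComponentsWithStats(m)
        for i in range(1,k):
            if st[i,4]>40:
                Q=P[L==i]; print(name,st[i,4],rect(Q),'med',np.median(Q,0).round(4),'pca',np.degrees(np.arctan2(*np.linalg.svd((Q-Q.mean(0))[:,:2],full_matrices=False)[2][0][::-1])).round(1))
    rep('cork',near(.61,-.29,.13)&(Z>.05)&(Z<.08))
    rep('standbase',near(.61,-.29,.13)&(h>35)&(h<95)&(Z<.012))
    rep('handle',near(.46,.02,.08)&(Z>.05)&(s>120))
    rep('steel',near(.5,.02,.2)&(s<40)&(v>90)&(Z<.03))
    rep('mat',near(.5,.02,.2)&(((v<60)|(Z>.03))|((s<40)&(v>60)))&(Z<.1))
    rep('rack+plate',near(.62,.265,.1)&((v<70)|((h>100)&(h<125)&(s>120)))&(Z<.05))
    rep('rackdark',near(.62,.265,.1)&(v<70)&(Z<.05))
E
```

```text
top
cork 234 (array([ 617.7, -339.9]), array([119.9,  36.5]), 7.2) med [ 0.61   -0.3327  0.0583] pca -175.0
cork 224 (array([ 457.6, -162.6]), array([ 80.8, 452.3]), 59.5) med [ 0.5974 -0.2423  0.0587] pca 169.5
standbase 777 (array([ 448.3, -200.9]), array([129.7, 483. ]), 56.3) med [ 0.6003 -0.2962  0.0034] pca 164.2
handle 194 (array([388.2,  14.4]), array([213.8,  35.7]), 5.2) med [0.4567 0.0214 0.0631] pca 174.5
steel 697 (array([518.2,  10.2]), array([ 51.9, 189. ]), 79.6) med [0.5479 0.004  0.0052] pca 174.6
steel 51 (array([335.1, -93.3]), array([18.2, 30.4]), 66.5) med [ 0.3396 -0.0917  0.0025] pca 136.9
mat 3014 (array([466.7,  26. ]), array([123.4, 353.9]), 82.8) med [0.5086 0.0201 0.0036] pca 169.8
mat 51 (array([335.1, -93.3]), array([18.2, 30.4]), 66.5) med [ 0.3396 -0.0917  0.0025] pca 136.9
rack+plate 1247 (array([463.7, 173.2]), array([499.3, 139. ]), 30.4) med [0.6175 0.263  0.0226] pca -140.1
rackdark 44 (array([668. , 226.5]), array([34.2, 14.7]), 12.5) med [0.6714 0.2234 0.0148] pca -158.9
rackdark 77 (array([593.5, 218. ]), array([44.4, 21.8]), 7.5) med [0.5863 
[... 276 characters left out ...]
[796.5,  57.9]), 32.7) med [ 0.6109 -0.3365  0.0608] pca -151.0
standbase 677 (array([ 332.7, -471.8]), array([784.8,  94.9]), 35.5) med [ 0.5943 -0.2817  0.0061] pca -151.8
handle 206 (array([ 253.5, -320. ]), array([935.2,  74.3]), 58.5) med [0.4613 0.0163 0.0621] pca -120.5
steel 523 (array([ 273.8, -313.4]), array([954.4, 167.2]), 51.3) med [0.5479 0.0023 0.0062] pca -161.4
mat 1870 (array([ 355.4, -351.3]), array([961.3, 265.9]), 66.3) med [0.5088 0.009  0.0056] pca -166.6
rack+plate 672 (array([ 378.1, -229.3]), array([1212.3,  146.2]), 63.3) med [0.6143 0.249  0.0231] pca -119.6
rackdark 248 (array([ 305.6, -212.6]), array([1167.7,  147.1]), 56.1) med [0.587  0.2196 0.0086] pca -117.0
```

```bash
cat >> m.py <<'E'
def planeP(n,shape,z):
    c=optics.camera_info(n); T=np.array(c['T']); D=cloud(n,np.ones(shape))-T[:3,3]
    return T[:3,3]+D*((z-T[2,3])/D[...,2])[...,None]
def blobs(n,name,m,z,P,roi,minA=60):
    x0,x1,y0,y1=roi; M=np.zeros(m.shape,np.uint8); M[y0:y1,x0:x1]=m[y0:y1,x0:x1]
    k,L,st,_=cv2.connectedComponentsWithStats(M); W=planeP(n,m.shape,z)
    for i in range(1,k):
        if st[i,4]>=minA:
            Q=W[L==i]; D=P[L==i]; print(n,name,st[i,4],*rect(Q),'mean',(Q.mean(0)*1000).round(1)[:2],'pca',np.degrees(np.arctan2(*np.linalg.svd((Q-Q.mean(0))[:,:2],full_matrices=False)[2][0][::-1])).round(1),'zdepth',np.median(D[:,2]).round(4))
E
python3 - <<'E'
from m import *
R={'top':dict(stand=(390,455,155,222),lift=(285,350,165,260),rack=(210,270,140,200)),
'side':dict(stand=(360,432,232,300),lift=(260,358,190,242),rack=(272,324,142,178))}
for n in('top','side'):
    im,d=load(n); P=cloud(n,d); h,s,v,X,Y,Z=masks(n,im,P)
    woodish=(h>10)&(h<26)&(s>45)
    rr=R[n]
    blobs(n,'cork',(Z>.048),.060,P,rr['stand'])
    blobs(n,'base',(h>35)&(h<95)&(Z<.015)&(s>20),.004,P,rr['stand'])
    blobs(n,'handle',(h>5)&(h<20)&(s>110)&(Z>.05),.065,P,rr['lift'])
    blobs(n,'steel',(s<60)&(v>75)&(Z<.025),.006,P,rr['lift'])
    blobs(n,'mat',~((h>8)&(h<28)&(s>60)&(Z<.03)&(v>70)),.003,P,rr['lift'])
    blobs(n,'plate',(h>100)&(h<125)&(s>110),.024,P,rr['rack'])
    blobs(n,'rack',~((h>8)&(h<28)&(s>60)&(v>70)),.004,P,rr['rack'])
    blobs(n,'dark',(v<75)&(s<100),.018,P,rr['rack'],20)
E
```

```text
top cork 243 [ 610.9 -328.7] [109.1  19.6] 7.4 mean [ 610.4 -329.1] pca -172.8 zdepth 0.0589
top cork 233 [ 598.3 -238.4] [109.2  19.2] 7.6 mean [ 597.4 -239. ] pca -172.6 zdepth 0.0591
top base 795 [ 605.3 -289.4] [112.4 102.9] 4.2 mean [ 604.  -293.1] pca -174.0 zdepth 0.0036
top handle 197 [457.9  24.5] [22.  75.5] 79.3 mean [458.1  24.5] pca 169.4 zdepth 0.0641
top steel 773 [519.7  13.1] [ 53.2 190.4] 79.6 mean [540.5   8.7] pca 171.2 zdepth 0.0054
top mat 3056 [516.9  23.2] [112.  263.8] 80.0 mean [512.7  24.1] pca 169.3 zdepth 0.0036
top plate 995 [625.3 268.1] [106.5 109.2] 4.3 mean [624.8 268.6] pca -93.0 zdepth 0.0235
top rack 1350 [625.  270.6] [121.5 112.6] 8.7 mean [623.6 269.7] pca -165.3 zdepth 0.0223
top dark 40 [674.6 227.4] [35.8 19.6] 49.0 mean [674.3 229.4] pca -136.5 zdepth 0.0163
top dark 25 [663.5 322.6] [13.5 21.6] 51.7 mean [661.8 321.5] pca 130.8 zdepth 0.0168
top dark 223 [585.  260.8] [ 50. 109.] 12.7 mean [576.8 256.6] pca -79.0 zdepth 0.0094
side cork 274 [ 598.8 -243. ] [120.2  23.4] 7.3 mean [ 598.  -242.8] pca -171.8 zdepth 0.0616
side cork 300 [ 611.2 -335.2] [119.2  24.2] 7.2 mean [ 609.6 -334.2] pca -172.0 zdepth 0.0614
side base 681 [ 606.1 -283.6] [112.4  75.7] 7.0 mean [ 600.1 -277.7] pca -164.5 zdepth 0.006
side handle 210 [456.9  15.3] [35.5 76.2] 80.0 mean [456.7  16.2] pca 170.7 zdepth 0.0637
side steel 673 [522.1  13.2] [ 57.  190.7] 80.1 mean [529.8  10.2] pca 171.5 zdepth 0.0066
side mat 2057 [516.3  24.2] [113.  258.2] 80.1 mean [512.8  22.5] pca 169.0 zdepth 0.0058
side plate 433 [627.2 267. ] [106.  104.8] 16.0 mean [626.  266.9] pca -127.8 zdepth 0.0247
side rack 757 [632.4 282. ] [132.8 131.8] 8.7 mean [629.2 277.3] pca -128.5 zdepth 0.0233
side dark 256 [619.  260.9] [121.5 118.9] 9.0 mean [598.7 236.3] pca -38.2 zdepth 0.0131
```

Both views agree:

| Item | Position | Yaw |
|---|---|---|
| Handle centre | (458.5, 24.3), top at 64 mm | −10.4° |
| Mat centre | (516.6, 23.7) | −10° |
| Plate | (625.5, 268) | n/a |
| Rack | (625, 269) | 8.7° |
| Stand | (606, −285), tops at about 60 mm | 7.4° |

Next: check reach at all waypoints, then grasp.

```bash
cat > g.py <<'E'
from m import *
from scipy.spatial.transform import Rotation as Ro
FLIP=1
def quat(yd):
    a=np.radians(yd); x=np.array([np.cos(a),np.sin(a),0])*FLIP; z=np.array([0,0,-1.]); return Ro.from_matrix(np.c_[x,np.cross(z,x),z]).as_quat()
def pose(bx,by,yd,under,back=0):
    """TCP for blade point (bx,by), moved back along -x of lifter; under = underside height"""
    a=np.radians(yd); k=.100+back
    return [bx-k*np.cos(a),by-k*np.sin(a),under+.047-.019],quat(yd)
GR=(.4585,.0243,-10.4)
B0=(GR[0]+.1*np.cos(np.radians(-10.4)),GR[1]+.1*np.sin(np.radians(-10.4)),-10.4)
RK=(.6255,.2685,8.7); ST=(.606,-.285,7.4)
E
python3 - <<'E'
import g; from g import *
for f in(1,-1):
    g.FLIP=f
    for nm,p in dict(a=pose(*B0,.17),gr=pose(*B0,.003),r0=pose(*RK,.1,.125),r1=pose(*RK,.0095,.125),r2=pose(*RK,.0095),r3=pose(*RK,.13),s1=pose(*ST,.13),s2=pose(*ST,.045),s3=pose(*ST,.045,.125),s4=pose(*ST,.15,.125)).items():
        q=r.inverse_kinematics(*p); print(f,nm,np.round(p[0],3),None if q is None else np.round(q,2))
g.FLIP=1
E
```

```text
1 a [0.458 0.024 0.198] [-0.12  0.1  -0.3   1.17  0.   -3.08]
1 gr [0.458 0.024 0.031] [-0.12  0.26 -0.56  0.75  0.   -3.08]
1 r0 [0.403 0.234 0.128] [ 0.35  0.17 -0.41  1.    0.   -2.94]
1 r1 [0.403 0.234 0.038] [ 0.35  0.26 -0.54  0.77  0.   -2.94]
1 r2 [0.527 0.253 0.038] [ 0.31  0.46 -0.24  0.87  0.   -2.98]
1 r3 [0.527 0.253 0.158] [ 0.31  0.36 -0.07  1.14  0.   -2.98]
1 s1 [ 0.507 -0.298  0.158] [-0.67  0.37 -0.06  1.15  0.    2.34]
1 s2 [ 0.507 -0.298  0.073] [-0.67  0.43 -0.19  0.96  0.    2.34]
1 s3 [ 0.383 -0.314  0.073] [-0.85  0.27 -0.42  0.88  0.    2.16]
1 s4 [ 0.383 -0.314  0.178] [-0.85  0.18 -0.26  1.13  0.    2.16]
-1 a [0.458 0.024 0.198] [-0.12  0.1  -0.3   1.17  0.    0.06]
-1 gr [0.458 0.024 0.031] [-0.12  0.26 -0.56  0.75  0.    0.06]
-1 r0 [0.403 0.234 0.128] [ 0.35  0.17 -0.41  1.    0.    0.2 ]
-1 r1 [0.403 0.234 0.038] [ 0.35  0.26 -0.54  0.77  0.    0.2 ]
-1 r2 [0.527 0.253 0.038] [ 0.31  0.46 -0.24  0.87  0.    0.16]
-1 r3 [0.527 0.253 0.158] [ 0.31  0.36 -0.07  1.14  0.    0.16]
-1 s1 [ 0.507 -0.298  0.158] [-0.67  0.37 -0.06  1.15  0.   -0.8 ]
-1 s2 [ 0.507 -0.298  0.073] [-0.67  0.43 -0.19  0.96  0.   -0.8 ]
-1 s3 [ 0.383 -0.314  0.073] [-0.85  0.27 -0.42  0.88  0.   -0.98]
-1 s4 [ 0.383 -0.314  0.178] [-0.85  0.18 -0.26  1.13  0.   -0.98]
```

FLIP=-1 is comfortable throughout. Now to grasp, raise the lifter, move behind the rack and look.

```bash
sed -i 's/^FLIP=1/FLIP=-1/' g.py; python3 - <<'E'
from g import *
def st(k):
    s=telemetry.get_state(); print(k,round(s['t'],2),s['tcp_pos'].round(4),s['ft_force'].round(2),s['moment'].round(3),round(s['finger_gap'],4))
hand.open_jaws(); r.goto(*pose(*B0,.12)); st('above')
p,q=pose(*B0,.003); r.line_to(p,rate=.1); st('down')
hand.clamp(squeeze=100); r.dwell(.3); st('grip')
p,q=pose(*B0,.09); r.line_to(p,rate=.08); st('up')
r.goto(*pose(*RK,.09,.125)); r.dwell(.2); st('behind rack')
tiles=[]
for n,(u,w) in dict(top=(255,210),side=(270,180)).items():
    im,d=shot(n); tiles.append(cv2.resize(im[w-75:w+75,u-50:u+50],(400,600),interpolation=cv2.INTER_CUBIC))
cv2.imwrite('pics/c2.png',np.hstack(tiles)[...,::-1])
E
```

```text
above 2.3 [0.4587 0.0249 0.1482] [ 0.23 -0.1  -0.19] [ 0.01  -0.022  0.015] 0.0853
down 3.62 [0.459  0.0243 0.0315] [-0.24 -0.5  -1.07] [-0.008 -0.043  0.007] 0.0855
grip 4.53 [0.4588 0.0242 0.0313] [-0.88 -0.79  5.07] [-0.097  0.226 -0.049] 0.0208
up 5.77 [0.458  0.0244 0.1174] [-0.37  0.02 -1.91] [ 0.024  0.1   -0.04 ] 0.0206
behind rack 6.84 [0.4038 0.2333 0.118 ] [-0.34 -0.3  -1.7 ] [-0.024  0.06  -0.068] 0.0207
```

View pics/c2.png

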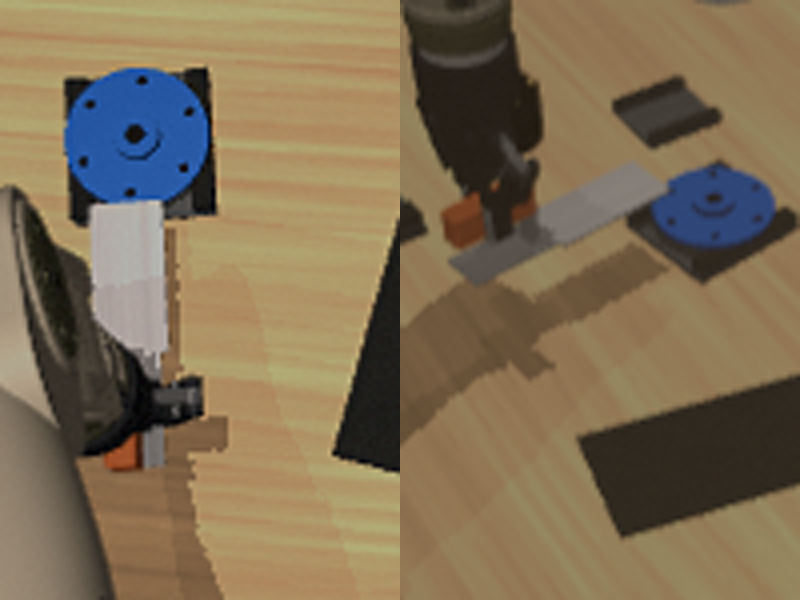

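The pictures show the lifter held with its blade pointing at the rack's opening, tip near (125,205) in the top crop, and slightly left of the opening by parallax. I'll check the blade's height, tilt and position from the depth.

```bash
cat >> g.py <<'E'
def blade(n,z,roi,zr):
    im,d=load(n); P=cloud(n,d); h,s,v,X,Y,Z=masks(n,im,P)
    m=(s<70)&(v>75)&(Z>zr[0])&(Z<zr[1]); x0,x1,y0,y1=roi; M=np.zeros(m.shape,np.uint8); M[y0:y1,x0:x1]=m[y0:y1,x0:x1]
    k,L,st,_=cv2.connectedComponentsWithStats(M); i=1+np.argmax(st[1:,4]); Q=P[L==i]
    co=np.linalg.lstsq(np.c_[Q[:,:2]-Q[:,:2].mean(0),np.ones(len(Q))],Q[:,2],rcond=None)[0]
    W=planeP(n,d.shape,z)[L==i]; c,sz,a=rect(W)
    print(n,len(Q),'slope',co.round(3),'at',Q.mean(0).round(3),c,sz,a, 'box',cv2.boxPoints((c,sz,a)).round(0).tolist())
E
python3 - <<'E'
from g import *
print(pose(*RK,.09,.125)[0], 'expected blade', RK[0]-.125*np.cos(np.radians(8.7)),RK[1]-.125*np.sin(np.radians(8.7)))
blade('top',.093,(215,275,180,262),(.06,.125))
blade('side',.093,(265,340,100,250),(.06,.125))
E
```

```text
[np.float64(0.40308887546804617), np.float64(0.23446631544437568), 0.11800000000000001] expected blade 0.5019382641489145 0.24959239746909762
top 680 slope [-0.005 -0.01   0.092] at [0.506 0.247 0.092] [496.2 247.4] [127.6  51.7] 8.8 box [[429.0, 263.0], [437.0, 212.0], [563.0, 232.0], [555.0, 283.0]]
side 219 slope [-0.007 -0.009  0.093] at [0.522 0.247 0.093] [515.  247.8] [91.6 51.3] 8.2 box [[466.0, 267.0], [473.0, 216.0], [564.0, 229.0], [557.0, 280.0]]
```

The blade is level (slope under 0.01) and at the expected height, about 3 mm ahead of and 1–2 mm right of nominal. I'll correct for that and insert.

```bash
sed -i 's/k=.100+back/k=.103+back/; s/^RK=.*/RK=(.6255,.2700,8.7); ST=(.606,-.284,7.4)/' g.py; cat >> g.py <<'E'
def st(k):
    s=telemetry.get_state(); print(k,round(s['t'],2),s['tcp_pos'].round(4),s['ft_force'].round(2),s['moment'].round(3),round(s['finger_gap'],4)); return s
E
python3 - <<'E'
from g import *
p,q=pose(*RK,.09,.125); r.line_to(p,rate=.05,ori=q)
p,q=pose(*RK,.0095,.125); r.line_to(p,rate=.08); st('low')
for b in(.08,.04,0):
    p,q=pose(*RK,.0095,b); r.line_to(p,rate=.06); s=st(b)
    if np.linalg.norm(s['ft_force'][:2])>6: print('STOP'); break
tiles=[]
for n,(u,w) in dict(top=(255,190),side=(290,165)).items():
    im,d=shot(n); tiles.append(cv2.resize(im[w-56:w+56,u-37:u+37],(400,600),interpolation=cv2.INTER_CUBIC))
cv2.imwrite('pics/c3.png',np.hstack(tiles)[...,::-1])
E
```

```text
low 8.35 [0.4006 0.2357 0.038 ] [-0.16 -0.02 -2.18] [0.006 0.064 0.025] 0.0207
0.08 9.25 [0.4441 0.2421 0.0372] [-0.22  0.03 -1.99] [-0.014  0.103  0.081] 0.021
0.04 10.07 [0.4837 0.2482 0.0372] [-0.48 -0.51 -2.13] [-0.031  0.116 -0.034] 0.0208
0 10.88 [0.5233 0.2543 0.0372] [ 0.39  0.48 -1.81] [-0.021  0.049 -0.01 ] 0.0207
```

View pics/c3.png

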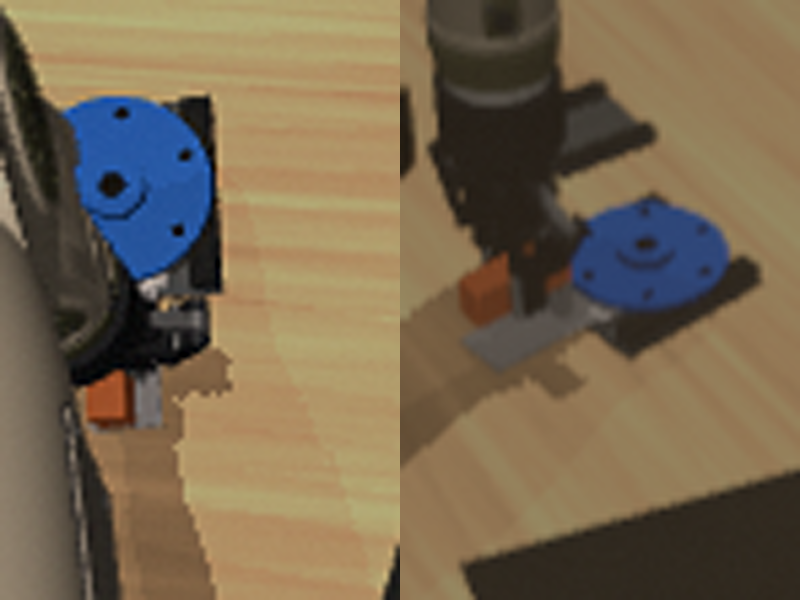

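The blade is under the plate without contact, and the plate hasn't moved. Now to lift slowly and measure how the plate sits.

```bash
cat >> g.py <<'E'
def plate(n,z,wh=(.2,.8)):
    im,d=load(n); P=cloud(n,d); h,s,v,X,Y,Z=masks(n,im,P)
    m=((h>100)&(h<125)&(s>100)&(X>wh[0])&(X<wh[1])&(abs(Y)<.42)&(Z>z-.025)&(Z<z+.03)).astype(np.uint8)
    k,L,st_,_=cv2.connectedComponentsWithStats(m); i=1+np.argmax(st_[1:,4]); Q=P[L==i]; W=planeP(n,d.shape,z)[L==i]
    co=np.linalg.lstsq(np.c_[Q[:,:2]-Q[:,:2].mean(0),np.ones(len(Q))],Q[:,2],rcond=None)[0]
    hull=cv2.convexHull((W[:,:2]*1000).astype(np.float32)); c,R=cv2.minEnclosingCircle(hull)
    print(n,'plate',len(Q),'circle',np.round(c,1),round(R,1),'rect',*rect(W),'slope,z',co.round(3))
E
python3 - <<'E'
from g import *
p,q=pose(*RK,.03); r.line_to(p,rate=.02); st('lift1')
p,q=pose(*RK,.13); r.line_to(p,rate=.06); st('lift2')
# to stand, raised
for i in(.5,1):
    pass
p,q=pose(*ST,.13); r.line_to(p,rate=.11,ori=q); r.dwell(.3); st('over stand')
tiles=[]
for n,(u,w) in dict(top=(415,190),side=(400,230)).items():
    im,d=shot(n); tiles.append(cv2.resize(im[w-75:w+75,u-50:u+50],(400,600),interpolation=cv2.INTER_CUBIC)); plate(n,.139)
print('nominal',p,ST)
cv2.imwrite('pics/c4.png',np.hstack(tiles)[...,::-1])
E
```

```text
lift1 12.16 [0.5236 0.2544 0.0578] [-0.25 -0.14 -3.14] [-0.052  0.219  0.04 ] 0.0209
lift2 13.97 [0.5234 0.2544 0.1576] [-0.59 -0.15 -3.28] [-0.025  0.254 -0.009] 0.0205
over stand 19.44 [ 0.5039 -0.2972  0.158 ] [ 0.25 -0.05 -3.11] [-0.044  0.252 -0.013] 0.0203
top plate 1103 circle [ 606.  -282.9] 55.0 rect [ 608.8 -280.2] [ 98.1 109.2] 46.5 slope,z [-0.     0.002  0.138]
side plate 661 circle [ 607.2 -287.8] 54.6 rect [ 617.2 -298.2] [108.4  72.3] 44.2 slope,z [-0.022  0.036  0.141]
nominal [np.float64(0.5038578702745417), np.float64(-0.29726594644748894), 0.158] (0.606, -0.284, 7.4)
```

View pics/c4.png

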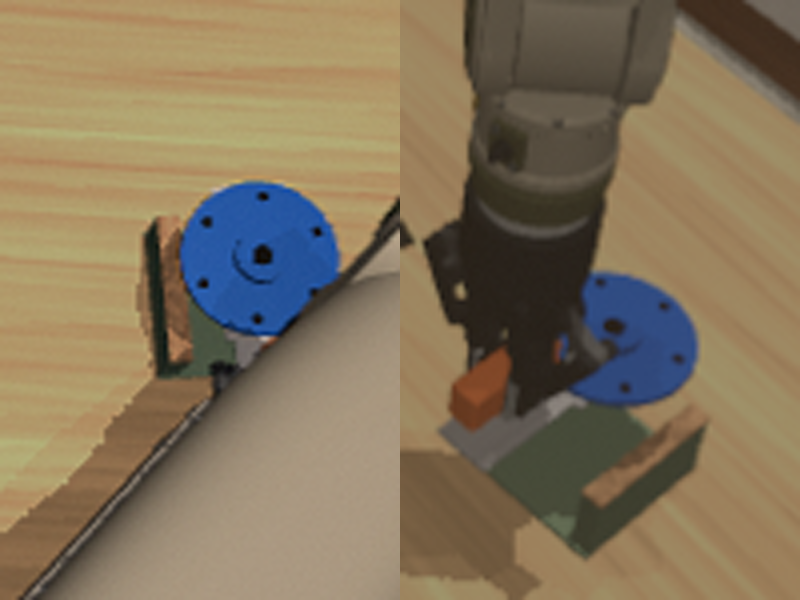

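The plate is carried level at about (606.5, −285), which matches the stand centre of (606, −285). I'll lower it gently and withdraw.

```bash
python3 - <<'E'
from g import *
for z,v in((.068,.05),(.048,.008),(.038,.03)):
    p,q=pose(*ST,z); r.line_to(p,rate=v); st(z)
p,q=pose(*ST,.038,.14); r.line_to(p,rate=.07); st('out')
p,q=pose(*ST,.12,.14); r.line_to(p,rate=.1); st('up')
tiles=[]
for n,(u,w) in dict(top=(415,200),side=(380,250)).items():
    im,d=shot(n); tiles.append(cv2.resize(im[w-75:w+75,u-50:u+50],(400,600),interpolation=cv2.INTER_CUBIC)); plate(n,.066)
cv2.imwrite('pics/c5.png',np.hstack(tiles)[...,::-1])
E
```

```text
0.068 20.93 [ 0.5041 -0.2975  0.0965] [ 0.03 -1.04 -3.2 ] [-0.023  0.243 -0.05 ] 0.0206
0.048 23.58 [ 0.5039 -0.2973  0.076 ] [ 0.9   0.81 -0.34] [0.042 0.056 0.042] 0.0208
0.038 24.07 [ 0.5037 -0.2971  0.0657] [-0.33 -0.99 -2.28] [-0.034  0.103 -0.016] 0.0205
out 26.22 [ 0.3653 -0.3153  0.066 ] [-0.61 -0.43 -1.3 ] [-0.009  0.08   0.011] 0.0208
up 27.18 [ 0.3647 -0.3149  0.1474] [-0.33 -1.1  -2.15] [ 0.026  0.065 -0.015] 0.0206
top plate 1052 circle [ 605.9 -283.9] 55.3 rect [ 605.8 -285.1] [108.6 106.8] 47.4 slope,z [-0.001  0.003  0.066]
side plate 969 circle [ 605.8 -285.1] 54.7 rect [ 607.1 -285.7] [104.  105.9] 57.1 slope,z [0.006 0.007 0.069]
```

View pics/c5.png

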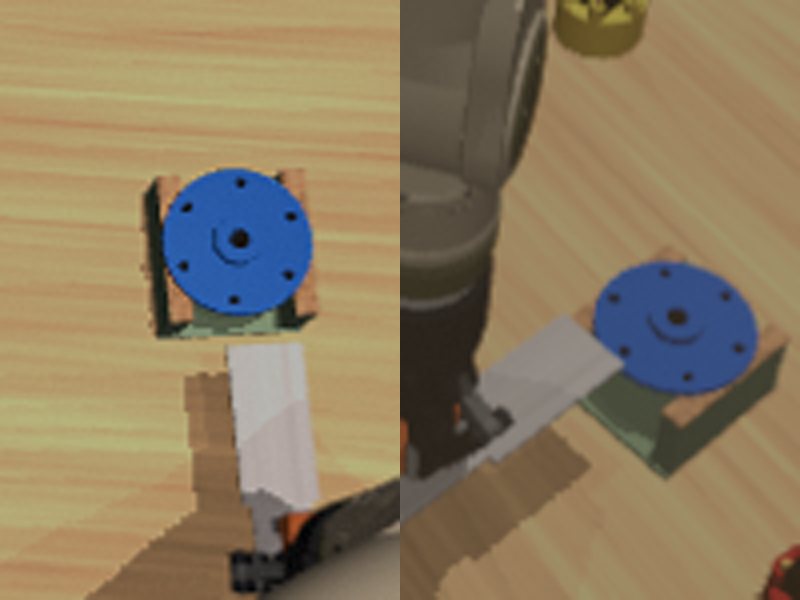

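The plate lies centred at about (606, −284.5), level, with its top at 66–69 mm and the lifter clear of it. Next I'll return the lifter to its original pose.

```bash
python3 - <<'E'
from g import *
q=quat(-10.4); X=[.4588,.0242]
r.line_to(X+[.148],rate=.12,ori=q); st('above')
r.line_to(X+[.042],rate=.06); st('near')
r.line_to(X+[.0312],rate=.01); r.dwell(.2); st('down')
hand.open_jaws(); r.dwell(.3); st('open')
r.line_to(X+[.18],rate=.1); 
r.set_joints([1.002,0.313,0.046,1.304,0,0.3]); r.dwell(.3); st('home')
tiles=[]
for n in('top','side'):
    im,d=shot(n); plate(n,.066)
    tiles.append(cv2.resize(im[90:315,130:530],(800,450))[:300] if n=='top' else cv2.resize(im[110:350,200:520],(400,300)))
cv2.imwrite('pics/c6.png',cv2.resize(im,(800,500))[...,::-1])
R={'top':(285,350,165,260),'side':(260,358,190,242)}
for n in R:
    im,d=load(n); P=cloud(n,d); h,s,v,X_,Y,Z=masks(n,im,P)
    blobs(n,'handle',(h>5)&(h<20)&(s>110)&(Z>.05),.065,P,R[n])
    blobs(n,'steel',(s<60)&(v>75)&(Z<.025),.006,P,R[n])
    blobs(n,'mat',~((h>8)&(h<28)&(s>60)&(Z<.03)&(v>70)),.003,P,R[n])
E
```

```text
above 30.37 [0.4588 0.0239 0.148 ] [-0.1  -0.4  -2.02] [0.053 0.09  0.028] 0.0204
near 32.28 [0.4591 0.0242 0.0423] [-0.57 -0.15 -1.33] [ 0.027  0.094 -0.011] 0.0209
down 33.72 [0.4586 0.0242 0.0313] [-3.1  -0.34  3.76] [ 0.034  0.489 -0.05 ] 0.0211
open 34.66 [0.4588 0.0242 0.0312] [-0.78  1.32 -0.79] [ 0.001 -0.031 -0.031] 0.0852
home 38.58 [0.2397 0.5224 0.2314] [-0.02 -0.45  0.21] [0.009 0.009 0.012] 0.0853
top plate 1052 circle [ 605.9 -283.9] 55.3 rect [ 605.8 -285.1] [108.6 106.8] 47.4 slope,z [-0.004  0.006  0.066]
side plate 981 circle [ 606.5 -285.4] 54.3 rect [ 606.9 -285.6] [104.  106.3] 57.1 slope,z [0.006 0.005 0.069]
top handle 200 [457.8  24.7] [22.  75.6] 79.5 mean [458.   24.8] pca 169.3 zdepth 0.064
top steel 767 [519.8  13.3] [ 52.8 190.4] 79.6 mean [540.5   8.7] pca 171.0 zdepth 0.0054
top mat 3054 [515.1  23.1] [111.7 259.4] 79.3 mean [512.6  24.1] pca 169.3 zdepth 0.0035
side handle 209 [456.9  15.7] [35.  76.2] 79.5 mean [456.8  16.4] pca 170.3 zdepth 0.0637
side steel 679 [522.2  13.7] [ 57.1 190.8] 79.7 mean [529.6  10.4] pca 171.3 zdepth 0.0067
side mat 2059 [516.3  24.7] [111.4 257.9] 79.1 mean [512.6  22.6] pca 169.0 zdepth 0.0058
```

View pics/c6.png

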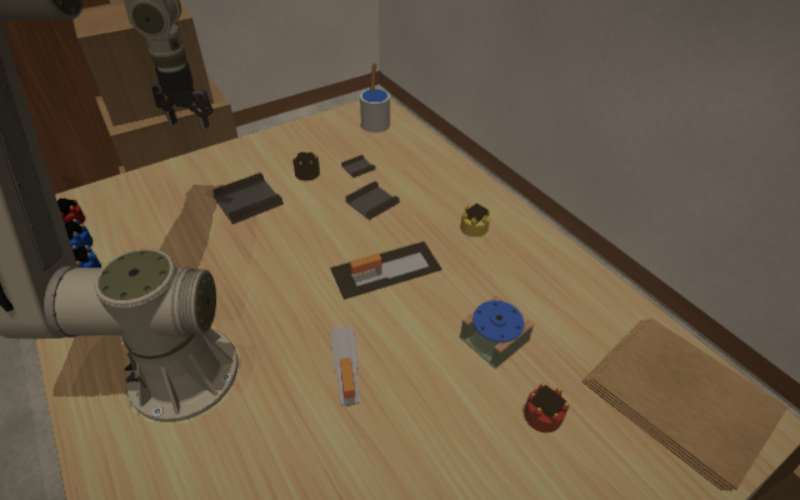

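The final picture shows the plate centred on the stand at (498,322), the lifter back on its mat at (388,268), and the caps where they started. Everything is clear of the robot, so I'm handing in.

```bash
python3 -c "
from station import ticket
print(ticket.job_done())"
```

```text
the job is handed in; nothing more can be done
None
```

The job is done and handed in at about 39 s on the robot's clock, inside the 61 s limit; no verdict is reported. I picked up the lifter on the mat by its orange handle and slid the blade under the plate without contact. I then lifted the plate level, set it on the green stand, drew the blade out and laid the lifter back on its mat.

Last checks before handing in:
- **Plate:** centre at about (606, −285) mm in both views, against a stand centre I measured at (606, −285) mm. The two views differ by about 1.5 mm. Its slope is under 0.01 and its top is at 66–69 mm.
- **Setting down:** the wrist force changed by only about 3 N. I did not measure the contact force between plate and stand directly.
- **Lifter:** within about 1 mm of its starting pose, flat on the mat, with the blade point about 42 mm ahead of the mat's centre.
- **Caps and robot:** the caps look unmoved in the final picture, though I did not re-measure them. The robot is back near its start pose, touching nothing.

**Disagreements:** once gripped, the blade sat about 3 mm ahead of and 1–2 mm to the right of where I expected, and I corrected for that before inserting. The side view also gave the plate a 0.04 slope while it was being carried, but the arm partly hid it. The top view showed it level.

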